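Turn the upside-down sample boat in the turnover fixture

TASK

One of the three ceramic boats on the draining sheet lies upside down, with its foot ribs uppermost. Lay it as it is, still upside down, in the pocket of the flat loading leaf of the turnover fixture and let go; then swing that leaf by its bar right over until it is fully closed on the catching leaf, so that the boat is turned over into the catching leaf, and swing the empty loading leaf all the way back down flat, leaving the boat mouth-up in the catching leaf's pocket. Leave the other two boats, the bottle and the beaker where they stand.

Things in the scene. Friction and masses are not known exactly. Their poses are not given: they have to be found in the camera images.
- boat1: one of three like ceramic boats, 90 (x) x 56 (y) x 22 mm high troughs, 4 mm walls, about 150 g. Origin at the centre of the underside; own z points out of the open mouth. Underside closed, with two raised ribs across (2 mm high, 28 mm either side of the middle). On a 4 mm steel sheet, two stand mouth-up; one lies mouth-down (z down, ribs and origin on top, 26 mm above the bench); places vary.
- boat2: one of three like ceramic boats, 90 (x) x 56 (y) x 22 mm high troughs, 4 mm walls, about 150 g. Origin at the centre of the underside; own z points out of the open mouth. Underside closed, with two raised ribs across (2 mm high, 28 mm either side of the middle). On a 4 mm steel sheet, two stand mouth-up; one lies mouth-down (z down, ribs and origin on top, 26 mm above the bench); places vary.
- boat3: one of three like ceramic boats, 90 (x) x 56 (y) x 22 mm high troughs, 4 mm walls, about 150 g. Origin at the centre of the underside; own z points out of the open mouth. Underside closed, with two raised ribs across (2 mm high, 28 mm either side of the middle). On a 4 mm steel sheet, two stand mouth-up; one lies mouth-down (z down, ribs and origin on top, 26 mm above the bench); places vary.
- turner: fixed base of the turnover fixture, a dark steel plate 150 (x) x 250 (y) x 8 mm. Origin at the centre of its underside, z up. Both leaves hinge about its x axis line, 40 mm straight above the origin. The loading leaf (with the bar handle) lies flat towards its +y; the catching leaf (no handle) stands about upright over the hinge at the start and lies down towards its -y.
- load_leaf (a joint): angle of the loading leaf: 0 (stop) = flat open on the +y side, as at the start; pi/2 = upright; pi (stop) = turned right over and closed on the catching leaf. Light aluminium, 0.25 kg, slight hinge friction (0.06 Nm): let go part-way it falls to the nearer side.
- catch_leaf (a joint): angle of the catching leaf: 0 (stop) = flat on the -y side, pi/2 = upright. Starts between 1.45 and 1.72, held by hinge friction (0.10 Nm). The hinge is damped (0.25 Nms/rad): pushed well past upright by the boat in the closing loading leaf, it sinks slowly to 0 under its weight (0.3 kg), carrying the boat. The robot need not touch it.
- handle (a point): middle of the loading leaf's round steel bar, 12 mm diameter, 94 mm long, parallel to the hinge, 160 mm from it and level with it when flat (40 mm above the bench). 35 mm is free between bar and pocket; its two arms stand 42 mm either side of the middle. Turns with the leaf, x along the bar. The bar can turn in fingers that stay pointing down all round the arc.
- load_pocket (a point): centre of the loading leaf's pocket floor, 65 mm from the hinge, 28 mm above the bench when flat. Pocket 64 mm along the hinge (x) by 98 mm across it (y), 4 mm more than the boat on each side, boat's length across the hinge. Walls 5 mm thick, 11 mm high, at the corners only: each 98 mm side is open for 60 mm mid-way for fingers. z points out of the pocket (up when flat).
- catch_pocket (a point): centre of the catching leaf's pocket floor, a mirror image of the loading leaf's: 65 mm from the hinge, 28 mm above the bench when flat. Closed, the two floors are 24 mm apart, so the 22 mm boat is held between them with 2 mm play. z points out of the pocket: up when the leaf lies flat.
- bottle: white plastic bottle, 56 mm diameter, 150 mm high, standing loose on the bench; to be left alone. Origin at the centre of its underside.
- beaker: open steel beaker, 66 mm diameter, 70 mm high, standing loose on the bench; to be left alone. Origin at the centre of its underside.
Not all that is in view belongs to the job. Leave any blue look-alike of the boat1 alone.

How it is judged:
By the outcome, as a careful person would: the job done as asked, in the order asked, and still so for the second after the job is handed in, with the robot touching nothing.
It also fails if it takes over 72 s, if anything falls off the work surface, if the arm or the gripper's body presses on something with over 40 N, if the wrist force passes 120 N, or if a joint passes its speed limit or range.

ROBOT

A 6-joint arm with a two-finger parallel gripper is mounted at the origin on the work surface. World frame = base frame: x ahead of the robot, y to its left, z up, the work surface at z = 0. Lengths are in mm, angles in rad, forces in N, time in s.
With the tool pointing down it reaches from about 250 to 725 mm from the base axis. Payload 4 kg.
Tool frame: the origin (TCP) lies midway between the tips of the shut fingers; the grasp point (between the pads) lies bot.grip_depth behind it (bot.grip_depth is the distance from the TCP to the grasp point, in mm); y points along the fingers, z is the direction in which the jaws open and shut, and the axes are right-handed (so a half turn about y gives the same grasp; the last joint's range is limited). The gripper opens to 85 mm and grips with 20 to 120 N. Pads are 22 mm wide; open, the fingers measure 114 mm over their backs; the gripper's body (76 mm by 85 mm) begins 54 mm behind the grasp point. The pads swing forward as they close: fully open they stand 13 mm farther back than shut.
Start: joints at [1.183, 0.241, 0.005, 1.335, 0, 1.571], TCP at [189.074, 462.872, 231.306] pointing down, gripper open.
Joint ranges: [-2.72, 2.72], [-1.05, 1.87], [-1.09, 1.28], [-1.99, 2.15], [-1.42, 1.44], [-3.14, 3.14]. Speed limits (rad/s): [2.79, 2.79, 3.14, 3.14, 3.14, 3.14].

INTERFACE

Orientations are given as a rotation vector (axis times angle).
In Python, from workcell import bot gives the robot as it stands.
- The arm moves only by the tool drive_tool, never from a script. Its argument "motion" is a list of rows, each a list of 6 numbers: the shift along the tool's x, y, z in cm, then the turn, a rotation vector about the tool's x, y, z in degrees. A call has 1 to 20 rows; each row shifts and turns the commanded pose from where the row before left it, along the tool's axes as they then stand; what a row does not reach is not made up. A row lasts 1/10 s, in which the tool goes at most 50 mm and 8.59 degrees, less where a joint would pass 70% of its speed; a pose out of reach is approached as far as the arm can. A call with a gripper value outside its range is refused whole. "hand" is the opening in per cent of the stroke, from 0 (shut) to 100 (fully open), set as the call begins (left out, the last holds). The fingers move at their own pace and stop on an object; the grip force is fixed at half the most. Time passes only in rows, so rows that do not move let the fingers close. It gives the time, the measured TCP pose, the force and the opening at its end, in the units of the state.
- bot.get_state(): the state, without advancing time (a new reading comes with each control period).
- bot.snapshot(name): name is "scene" or "top" or "wrist"; returns a dict with "pixels" (400x640x3 uint8, red, green, blue), "fx", "fy", "cx", "cy" (pixels), "camera_from_world" (4x4, takes a point from world to camera coordinates); the wrist camera has in their place "tool_from_camera" (4x4, takes a point from camera to tool coordinates, whose origin is the TCP and whose axes are the tool frame's). Camera axes: x right, y down, z forward; pixel columns grow to the right and rows downward; lengths in mm; the calibration is good to about 2 mm. A picture is of the moment at which its call begins: read the wrist's pose just before it. There is no depth.
- bot.job_done(): hands the job in, once; it reports no verdict.
The state is a dict: "t": time; "qpos": joint angles; "dq": joint speeds; "joint_torque": joint torques, N m; "tcp_pos": TCP position; "tcp_rot": TCP orientation; "force": force on the tool from outside, world axes, zero at the start; "torque": the same for the moment, N m; "width": finger opening in mm.
Only numpy, scipy, OpenCV 4.12 (cv2) and the standard library are available. Lean on these libraries where they do the work, as an engineer would, in place of code of your own. Each camera call takes 0.05 s, during which the arm holds its last target. There are 200 camera calls.

## Working session

There is one attempt and no reset: what is moved stays moved. The work goes in short steps, Python scripts to look and compute and a tool call to move; the robot and the scene stay as the last step left them, time stands still between calls to the robot, and variables do not carry over. Pictures are saved under pics/ and viewed, about 8 in all and at most 12, crops included, and the job is handed in when it is done.

Besides the shell and the picture viewer there is one more tool, called after ">>>" by a JSON object that holds its "name" and its "arguments". drive_tool: Moves the arm, as the interface text tells. Its arguments: {"type":"object","properties":{"motion":{"type":"array"},"hand":{"type":"number"}},"required":["motion"]}

```bash
mkdir -p pics; ls
cat > h.py <<'E'
import numpy as np, cv2, json
from scipy.spatial.transform import Rotation as R
from workcell import bot
def snap(name,fn):
    s=bot.get_state(); d=bot.snapshot(name)
    cv2.imwrite('pics/'+fn+'.png',cv2.cvtColor(d['pixels'],cv2.COLOR_RGB2BGR))
    if name=='wrist':
        T=np.eye(4);T[:3,:3]=R.from_rotvec(s['tcp_rot']).as_matrix();T[:3,3]=s['tcp_pos']
        W=T@np.array(d['tool_from_camera'])
    else: W=np.linalg.inv(np.array(d['camera_from_world']))
    m=dict(fx=d['fx'],fy=d['fy'],cx=d['cx'],cy=d['cy'],W=W.tolist())
    json.dump(m,open('pics/'+fn+'.json','w'));return d['pixels']
def ray(fn,u,v):
    m=json.load(open('pics/'+fn+'.json'));W=np.array(m['W'])
    d=W[:3,:3]@np.array([(u-m['cx'])/m['fx'],(v-m['cy'])/m['fy'],1]);return W[:3,3],d/np.linalg.norm(d)
def onz(fn,u,v,z):
    o,d=ray(fn,u,v);return o+d*(z-o[2])/d[2]
def tri(*obs):
    A=np.zeros((3,3));b=np.zeros(3);L=[]
    for f,u,v in obs:
        o,d=ray(f,u,v);P=np.eye(3)-np.outer(d,d);A+=P;b+=P@o;L.append((o,P))
    x=np.linalg.solve(A,b);return x,[np.linalg.norm(P@(x-o)) for o,P in L]
def proj(fn,p):
    m=json.load(open('pics/'+fn+'.json'));c=np.linalg.inv(np.array(m['W']))@np.append(p,1)
    return m['fx']*c[0]/c[2]+m['cx'],m['fy']*c[1]/c[2]+m['cy']
E
python3 - <<'E'
from h import *
s=bot.get_state();print(s,bot.grip_depth);print(R.from_rotvec(s['tcp_rot']).as_matrix().round(3))
snap('scene','s0');snap('top','t0')
for f in('s0','t0'):print(np.array(json.load(open(f'pics/{f}.json'))['W']).round(2))
E
```

```text
pics
{'t': 0.0, 'qpos': array([ 1.18298091e+00,  2.41432150e-01,  3.71660453e-03,  1.33516551e+00,
       -1.16619145e-05,  1.57081768e+00]), 'dq': array([-0.00058924, -0.00081604,  0.00128707,  0.00083313,  0.00106403,
        0.00031604]), 'joint_torque': array([ 3.47813075e-04, -3.72318184e+01,  2.52407295e+01,  1.68956921e-02,
        6.69438418e-05, -2.72523231e-06]), 'tcp_pos': array([188.85138792, 462.29118197, 230.40044899]), 'tcp_rot': array([-1.55135078,  0.30465451, -0.30403817]), 'force': array([-0.38007087, -0.67843506,  0.12941671]), 'torque': array([-0.05890254,  0.03121866, -0.04532881]), 'width': 85.34735065634088} 18.700000000000003
[[ 0.926 -0.001  0.378]
 [-0.378 -0.002  0.926]
 [ 0.    -1.    -0.002]]
[[-6.7000e-01  6.3000e-01 -4.0000e-01  8.8916e+02]
 [ 7.4000e-01  5.5000e-01 -3.7000e-01  4.7692e+02]
 [-2.0000e-02 -5.4000e-01 -8.4000e-01  8.9435e+02]
 [ 0.0000e+00  0.0000e+00  0.0000e+00  1.0000e+00]]
[[-0.00000e+00 -1.00000e+00  4.00000e-02  4.52110e+02]
 [-1.00000e+00  0.00000e+00  1.00000e-02  1.06430e+02]
 [-1.00000e-02 -4.00000e-02 -1.00000e+00  1.05331e+03]
 [ 0.00000e+00  0.00000e+00  0.00000e+00  1.00000e+00]]
```

View pics/t0.png

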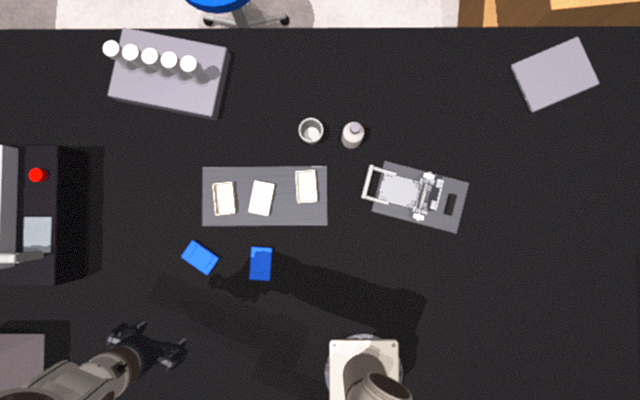

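View pics/s0.png

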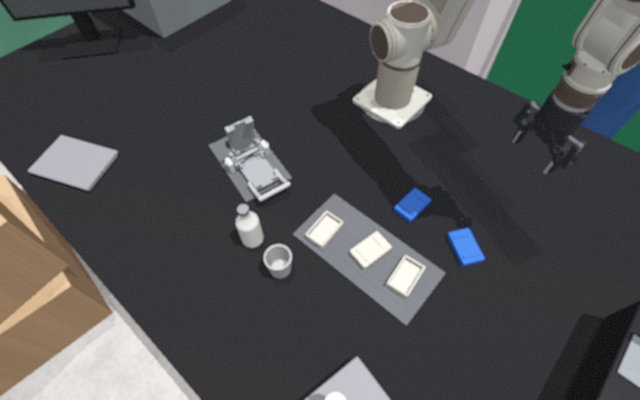

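Top view: boats at (223,198), (261,198) and (306,186). The middle one looks closed, so it is probably the upside-down one. There are blue look-alikes at (200,257) and (261,263), and the fixture's bar is at (370,184). I'll confirm in an enlarged crop.

Run:
```python
from h import *
t=cv2.imread('pics/t0.png');s=cv2.imread('pics/s0.png')
a=cv2.resize(t[155:240,195:335],(800,486),interpolation=cv2.INTER_CUBIC)[:300]
cv2.imwrite('pics/c0.png',np.vstack([cv2.resize(t[160:235,195:335],(560,300),interpolation=cv2.INTER_CUBIC),cv2.resize(s[205:280,300:440],(560,300),interpolation=cv2.INTER_CUBIC)]))
```

```text
(no output)
```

View pics/c0.png

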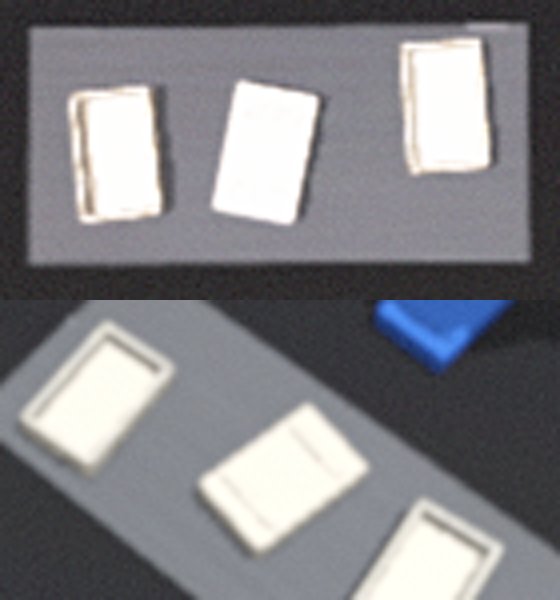

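The middle boat, top (261,198) and scene (370,250), shows two rib lines and no cavity. The outer two show an inner rim shadow, so they are mouth-up. Next I'll take coarse positions.

```bash
python3 - <<'E'
from h import *
def blob(f,u,v,th=150):
    g=cv2.cvtColor(cv2.imread(f'pics/{f}.png'),cv2.COLOR_BGR2GRAY)
    n,l,st,c=cv2.connectedComponentsWithStats((g>th).astype(np.uint8))
    k=l[v,u];m=(l==k).astype(np.uint8);cs,_=cv2.findContours(m,cv2.RETR_EXTERNAL,cv2.CHAIN_APPROX_NONE)
    r=cv2.minAreaRect(max(cs,key=cv2.contourArea));return c[k],st[k],r
for u,v in((223,198),(261,198),(306,186)):
    c,st,r=blob('t0',u,v,200);b=cv2.boxPoints(r);P=np.array([onz('t0',*p,24) for p in b])
    print(c.round(1),st,P.mean(0).round(1),[np.round(np.linalg.norm(P[i]-P[i-1]),1) for i in range(4)],P[:,:2].round(0).tolist())
for u,v in((323,230),(370,250),(406,276)):
    c,st,r=blob('s0',u,v,185);print(c.round(1),st,onz('s0',*c,20).round(1))
print('tri', tri(('t0',261.3,198),('s0',371,249)))
# fixture top
print('bar ends on z40',onz('t0',371,167,40),onz('t0',364,200,40))
E
python3 - <<'E'
import cv2,numpy as np
t=cv2.imread('pics/t0.png')[150:245,350:480];s=cv2.imread('pics/s0.png')[110:205,190:320]
cv2.imwrite('pics/c1.png',np.vstack([cv2.resize(x,(400,292),interpolation=cv2.INTER_CUBIC) for x in(t,s)]))
E
```

```text
[223.8 198.2] [212 182  23  34 593] [494.5 396.1  24. ] [np.float64(91.4), np.float64(57.1), np.float64(91.4), np.float64(56.9)] [[537.0, 429.0], [543.0, 372.0], [452.0, 363.0], [447.0, 420.0]]
[260.7 197.8] [248 180  26  36 685] [496.  289.9  24. ] [np.float64(58.7), np.float64(92.9), np.float64(58.9), np.float64(92.9)] [[456.0, 328.0], [547.0, 310.0], [536.0, 252.0], [445.0, 270.0]]
[305.6 186.1] [295 170  22  33 651] [528.3 163.2  24. ] [np.float64(91.2), np.float64(57.5), np.float64(91.2), np.float64(57.3)] [[572.0, 195.0], [576.0, 138.0], [485.0, 132.0], [481.0, 189.0]]
[323.6 228.3] [306 211  37  35 686] [528.5 159.6  20. ]
[370.4 248.7] [350 231  42  36 824] [494.5 286.9  20. ]
[405.6 275.4] [387 255  39  41 845] [494.9 393.8  20. ]
tri (array([495.11446759, 288.63758741,  21.57206837]), [np.float64(0.20787792344954825), np.float64(0.20787792344961964)])
bar ends on z40 [580.22100405 -19.61943456  40.        ] [4.88471418e+02 3.17920858e-01 4.00000000e+01]
```

View pics/c1.png

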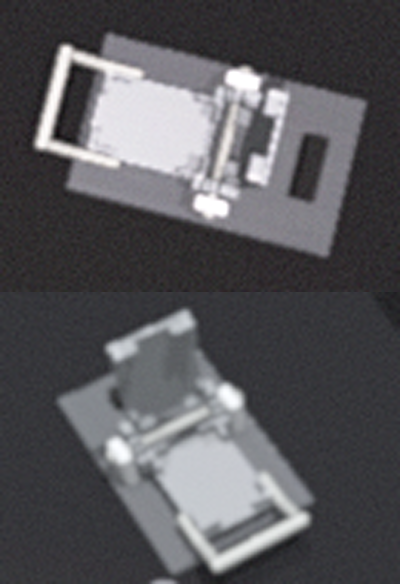

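Top and scene crops agree: bar end at top (372,165) to (364,198), with the catching leaf standing about upright. Next come the fixture pose from the plate corners and the hinge, and the wrist camera geometry.

Run:
```python
from h import *
k=.325
P=[onz('t0',350+k*u,150+k*v,8) for u,v in((107,33),(367,100),(330,256),(67,190))]
P=np.array(P);print(P.round(1),P.mean(0),[np.linalg.norm(P[i]-P[i-1]).round(1) for i in range(4)])
d=P[0]+P[3]-P[1]-P[2];print('y dir',np.degrees(np.arctan2(d[1],d[0])))
for a,b in(((68,47),(42,147)),):
    A=onz('t0',350+k*a[0],150+k*a[1],44);B=onz('t0',350+k*b[0],150+k*b[1],44);print('bar',A,B,(A+B)/2,np.linalg.norm(A-B))
# scene bar ends crop (216,565-292),(305,518-292)
q=.325
x1=(190+q*305,110+q*(518-292));x2=(190+q*216,110+q*(566-292))
print(tri(('t0',350+k*68,150+k*47),('s0',*x2)),tri(('t0',350+k*42,150+k*147),('s0',*x1)))
print(np.array(bot.snapshot('wrist')['tool_from_camera']).round(2))
```

```text
[[ 602.3  -63.2    8. ]
 [ 539.2 -303.9    8. ]
 [ 394.7 -267.5    8. ]
 [ 456.   -25.     8. ]] [ 498.05092992 -164.90222012    8.        ] [np.float64(151.1), np.float64(248.8), np.float64(149.0), np.float64(250.1)]
y dir 75.56786018555101
bar [584.50391297 -22.19423712  44.        ] [494.47493884   1.66896482  44.        ] [539.48942591 -10.26263615  44.        ] 93.13790093401396
(array([583.59350348, -21.16520102,  40.45853633]), [np.float64(1.9875032588922823), np.float64(1.9875032588922295)]) (array([494.13278242,   1.78390459,  39.20435084]), [np.float64(0.8144700335477918), np.float64(0.8144700335478448)])
[[   0.      0.96    0.27  -68.99]
 [   0.     -0.27    0.96 -142.89]
 [   1.     -0.     -0.     -1.19]
 [   0.      0.      0.      1.  ]]
```

>>> {"name": "drive_tool", "arguments": {"motion": [[2.9,0.5,-0.38,0,0,0],[2.9,0.5,-0.38,0,0,0],[2.9,0.5,-0.38,0,0,0],[2.9,0.5,-0.38,0,0,0],[2.9,0.5,-0.38,0,0,0],[2.9,0.5,-0.38,0,0,0],[2.9,0.5,-0.38,0,0,0],[2.9,0.5,-0.38,0,0,0],[2.9,0.5,-0.38,0,0,0],[2.9,0.5,-0.38,0,0,0],[2.9,0.5,-0.38,0,0,0],[2.9,0.5,-0.38,0,0,0],[0,0,0,0,-5.5,0],[0,0,0,0,-5.5,0],[0,0,0,0,0,0],[0,0,0,0,0,0]]}}

```text
t: 1.75
tcp_pos: [493.8, 289.0, 171.0]
tcp_rot: [-1.566, 0.156, -0.155]
force: [0.9, 0.2, 0.5]
width: 85.0
```

Run:
```python
from h import *
im=snap('wrist','w1');s=bot.get_state();print(s['tcp_pos'],R.from_rotvec(s['tcp_rot']).as_matrix().round(3))
print(proj('w1',[495,289,24]))
```

```text
[493.77525229 289.10552949 171.13876751] [[ 0.981 -0.     0.196]
 [-0.196 -0.     0.981]
 [-0.    -1.    -0.   ]]
(np.float64(323.7617675587143), np.float64(188.29016970449268))
```

View pics/w1.png

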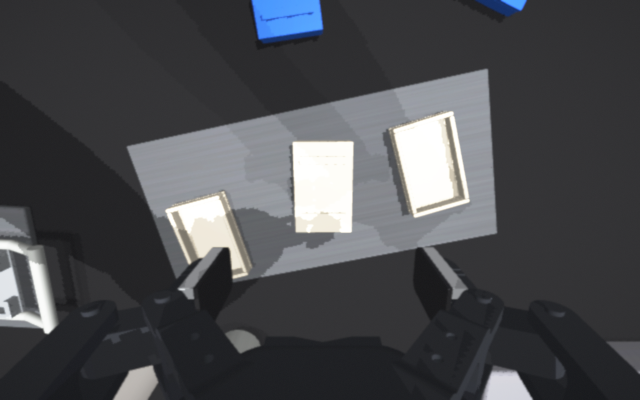

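The wrist view shows the ribbed boat at (323,187), square to the jaws, with its mouth-up neighbours at (208,237) and (428,165). I'll refine its pose.

Run:
```python
from h import *
g=cv2.imread('pics/w1.png').astype(int);m=((g[...,2]-g[...,0]>8)&(g[...,2]>120)).astype(np.uint8)
n,l,st,c=cv2.connectedComponentsWithStats(m)
for k in range(1,n):
    if st[k][4]>500:print(st[k],c[k])
mm=(l==l[180,320]).astype(np.uint8);cs,_=cv2.findContours(mm,cv2.RETR_EXTERNAL,cv2.CHAIN_APPROX_NONE)
r=cv2.minAreaRect(max(cs,key=cv2.contourArea));b=cv2.boxPoints(r);print(r)
P=np.array([onz('w1',*p,24) for p in b]);print(P.round(1),P.mean(0),[np.linalg.norm(P[i]-P[i-1]).round(1) for i in range(4)])
for i in range(4):
    d=P[i]-P[i-1];print(np.degrees(np.arctan2(d[1],d[0])).round(1))
print(tri(('w1',*r[0]),('t0',261.0,197.9),('s0',370.6,248.9)), tri(('w1',*r[0]),('t0',261,197.9)))
```

```text
[ 388  111   82  107 2072] [435.8238417  166.70704633]
[ 292  140   62   93 1159] [319.9050906  203.79206212]
[ 165  191   87   88 3125] [211.704   235.44928]
((319.5, 199.5), (399.0, 639.0), 90.0)
[[ 283.7   55.9   24. ]
 [ 388.4  578.1   24. ]
 [ 825.1  609.9   24. ]
 [ 674.2 -144.1   24. ]] [542.84970687 274.95067242  24.        ] [np.float64(438.8), np.float64(532.6), np.float64(437.9), np.float64(768.9)]
152.9
78.7
4.2
-101.3
(array([499.21818435, 286.91567355,  32.84618076]), [np.float64(5.048630298444902), np.float64(4.185037125299841), np.float64(3.438805480366174)]) (array([495.01689012, 283.91789009,  57.67649383]), [np.float64(1.401909713409569), np.float64(1.4019097134094771)])
```

Run:
```python
from h import *
g=cv2.cvtColor(cv2.imread('pics/w1.png'),cv2.COLOR_BGR2GRAY);print(g[185,250:400:10],g[100:260:10,323])
m=(g>135).astype(np.uint8);m=cv2.morphologyEx(m,cv2.MORPH_CLOSE,np.ones((9,9)))
n,l,st,c=cv2.connectedComponentsWithStats(m)
mm=(l==l[180,320]).astype(np.uint8);cs,_=cv2.findContours(mm,cv2.RETR_EXTERNAL,cv2.CHAIN_APPROX_NONE)
r=cv2.minAreaRect(max(cs,key=cv2.contourArea));b=cv2.boxPoints(r);print(r,c[l[180,320]])
P=np.array([onz('w1',*p,24) for p in b]);print(P.round(1),P.mean(0),[np.linalg.norm(P[i]-P[i-1]).round(1) for i in range(4)])
for i in range(4):
    d=P[i]-P[i-1];print(np.degrees(np.arctan2(d[1],d[0])).round(1))
print(tri(('w1',*r[0]),('t0',261.0,197.9),('s0',370.6,248.9)), tri(('w1',*r[0]),('t0',261,197.9)))
```

```text
[154 153 155 144 125 253 253 253 253 253 252 137 139 136 136] [ 44 129 129 129 147 253 253 255 253 252 252 253 237 235  98 150]
((329.5944519042969, 213.5184326171875), (216.8992462158203, 366.9539794921875), 77.83779907226562) [331.78542419 178.26838244]
[[418.8 116.1  24. ]
 [417.1 450.2  24. ]
 [637.8 486.1  24. ]
 [658.2  79.6  24. ]] [532.96277084 283.01048926  24.        ] [np.float64(242.1), np.float64(334.1), np.float64(223.6), np.float64(407.0)]
171.3
90.3
9.2
-87.1
(array([504.58579391, 289.60059209,  47.06369113]), [np.float64(8.924865530220817), np.float64(11.139940359163292), np.float64(4.126759369759747)]) (array([497.95685668, 285.63762682,  79.48919657]), [np.float64(8.074788909405873), np.float64(8.074788909405795)])
```

```bash
sed -i '$a\
def rect(fn,u,v,th,z):\
    g=cv2.cvtColor(cv2.imread(f"pics/{fn}.png"),cv2.COLOR_BGR2GRAY);m=(g>th).astype(np.uint8);m=cv2.morphologyEx(m,cv2.MORPH_CLOSE,np.ones((7,7)))\
    n,l,st,c=cv2.connectedComponentsWithStats(m);mm=(l==l[v,u]).astype(np.uint8);cs,_=cv2.findContours(mm,cv2.RETR_EXTERNAL,cv2.CHAIN_APPROX_NONE)\
    r=cv2.minAreaRect(max(cs,key=cv2.contourArea));P=np.array([onz(fn,*p,z) for p in cv2.boxPoints(r)])\
    e=[P[i]-P[i-1] for i in range(4)]\
    print(np.round(r[0],1),P.mean(0).round(1),[(np.linalg.norm(d).round(1),np.degrees(np.arctan2(d[1],d[0])).round(1)) for d in e]);return r' h.py
python3 - <<'E'
from h import *
r=rect('w1',323,185,190,24)
print(tri(('w1',*r[0]),('t0',261.0,197.9),('s0',370.6,248.9)), tri(('w1',*r[0]),('t0',261,197.9)))
E
```

```text
[322.5 186.5] [494.8 287.8  24. ] [(np.float64(91.1), np.float64(167.1)), (np.float64(57.0), np.float64(78.7)), (np.float64(91.1), np.float64(-9.8)), (np.float64(61.9), np.float64(-101.3))]
(array([494.81041424, 288.37404001,  20.87207162]), [np.float64(1.1236840500524823), np.float64(1.2875808133082025), np.float64(0.715481552455534)]) (array([494.68885943, 288.72031546,  20.63838437]), [np.float64(1.152676582639261), np.float64(1.152676582639245)])
```

The pose is consistent: centre (494.8, 288.3), size 91x57, top height about 22 from triangulation (24 expected), jaws parallel within 1°. I'll grasp it 8 mm towards tool -x so the body stays clear of the catching leaf later.

>>> {"name": "drive_tool", "arguments": {"motion": [[-0.35,2,0,0,0,0],[-0.35,2,0,0,0,0],[0,2,0,0,0,0],[0,2,0,0,0,0],[0,2,0,0,0,0],[0,2,0,0,0,0],[0,1.5,0,0,0,0],[0,1.5,0,0,0,0],[0,1,0,0,0,0],[0,0.9,0,0,0,0],[0,0,0,0,0,0],[0,0,0,0,0,0]], "hand": 100}}

```text
t: 3.0
tcp_pos: [487.3, 290.6, 2.6]
tcp_rot: [-1.565, 0.154, -0.154]
force: [-0.4, -0.1, 0.1]
width: 85.2
```

>>> {"name": "drive_tool", "arguments": {"motion": [[0,0,0,0,0,0],[0,0,0,0,0,0],[0,0,0,0,0,0],[0,0,0,0,0,0],[0,0,0,0,0,0],[0,0,0,0,0,0],[0,0,0,0,0,0],[0,0,0,0,0,0]], "hand": 0}}

```text
t: 3.8
tcp_pos: [487.9, 290.9, 3.4]
tcp_rot: [-1.564, 0.152, -0.155]
force: [-0.2, 0.4, 5.7]
width: 54.7
```

>>> {"name": "drive_tool", "arguments": {"motion": [[0,-1,0,0,0,0],[0,-2,0,0,0,0],[0,-2.5,0,0,0,0],[0,-2.5,0,0,0,0],[0,-2.5,0,0,0,0],[0,-2.5,0,0,0,0],[0,-2.5,0,0,0,0],[1.07,-2.5,-2.96,0,0,0],[1.07,-2,-2.96,0,0,0],[1.07,0,-2.96,0,0,0],[1.07,0,-2.96,0,0,0],[1.07,0,-2.96,0,0,0],[1.07,0,-2.96,0,0,0],[1.07,0,-2.96,0,0,0],[1.07,0,-2.96,0,0,0],[1.07,0,-2.96,0,0,0],[1.07,0,-2.96,0,0,0]]}}

```text
t: 5.5
tcp_pos: [533.9, -22.0, 202.2]
tcp_rot: [-1.565, 0.155, -0.153]
force: [0.3, 0.4, -1.2]
width: 54.5
```

>>> {"name": "drive_tool", "arguments": {"motion": [[0,0,0,0,8.47,0],[0,0,0,0,8.47,0],[0,0,0,0,8.47,0],[0,0,0,0,8.47,0],[0,0,0,0,8.47,0],[0,0,0,0,8.47,0],[0,0,0,0,8.47,0],[0,0,0,0,8.47,0],[0,0,0,0,8.47,0],[0,0,0,0,8.47,0],[0,0,0,0,8.47,0],[0,0,0,0,0,0],[0,0,0,0,0,0]]}}

```text
t: 6.8
tcp_pos: [534.1, -20.7, 202.2]
tcp_rot: [-1.082, 1.39, -1.389]
force: [0.4, 0.6, -2.0]
width: 54.4
```

Run:
```python
from h import *
im=snap('wrist','w2');s=bot.get_state();M=R.from_rotvec(s['tcp_rot']).as_matrix();print(s['tcp_pos'],s['width'],s['qpos'].round(2));print(M.round(3))
for p in([514.2,-102,28],[538,-10,40],[498,-165,40]):print(proj('w2',p))
```

```text
[534.21174253 -20.71604536 202.23859468] 54.736482295479064 [-0.04  0.32  0.04  1.29  0.    1.78]
[[-0.246 -0.001  0.969]
 [-0.969  0.    -0.246]
 [ 0.    -1.    -0.001]]
(np.float64(324.23640108183207), np.float64(251.2585465593814))
(np.float64(324.8957940772877), np.float64(170.25043195820197))
(np.float64(323.97597121270326), np.float64(307.5579995631719))
```

View pics/w2.png

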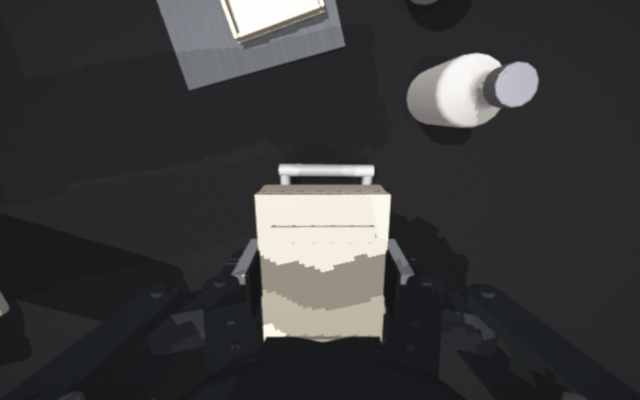

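The wrist view shows the boat held square. The bar runs (279..374, 170) against a predicted centre of (325,170), so it is consistent within about 1.5 mm. One lateral refinement follows.

Run:
```python
from h import *
g=cv2.cvtColor(cv2.imread('pics/w2.png'),cv2.COLOR_BGR2GRAY)
print('bar row170',np.where(g[170]>130)[0][[0,-1]] , 'cols',[np.where(g[150:184,c]>110)[0][[0,-1]]+150 for c in(295,355)])
row=g[215];print('boat',np.where(row[240:410]>150)[0][[0,-1]]+240)
s=bot.get_state();M=R.from_rotvec(s['tcp_rot']).as_matrix();o=np.array(s['tcp_pos'])
def tl(p):return (M.T@(p-o)).round(1)
a,b=[onz('w2',u,170.3,43) for u in np.where((g[170]>130))[0][[0,-1]]];print('bar ends',a,b,np.linalg.norm(a-b),'mid',(a+b)/2,'tool',tl((a+b)/2))
u=np.where(row[240:410]>150)[0][[0,-1]]+240
for c in u:print('boat edge tool',tl(onz('w2',c,215,222)))
t=cv2.imread('pics/t0.png');gt=cv2.cvtColor(t,cv2.COLOR_BGR2GRAY)
for q in([515.4,-102.3,28],[498,-165,40]):print('t0 pix',proj('t0',q))
print(gt[188,360:445])
f=M[:,2];yy=-M[:,0]
P=lambda x,y,z:proj('t0',np.array([498,-165,0])+x*f+y*yy+[0,0,z])
for x,y,z in((32,16,28),(-32,16,28),(32,114,28),(-32,114,28)):print(np.round(P(x,y,z),1))
```

```text
bar row170 [278 374] cols [array([164, 175]), array([165, 176])]
boat [256 389]
bar ends [492.61927104   1.99062809  43.        ] [585.69466295 -21.54199007  43.        ] 96.00423270308472 mid [539.15696699  -9.77568099  43.        ] tool [-11.8 159.2   2.2]
boat edge tool [-25.5 -19.7 -29.2]
boat edge tool [-25.6 -19.8  27.3]
t0 pix (np.float64(400.12206184515975), np.float64(190.5004115661516))
t0 pix (np.float64(423.7397556579261), np.float64(196.4674932283077))
[ 44  33  61 144 228 247 246 197  98  31  31  40  45  46  42  41  54  86
 114 143 200 228 229 230 230 227 227 227 225 227 228 227 227 229 227 229
 227 224 226 225 225 225 225 228 228 226 224 225 226 224 225 224 227 225
 225 222 220 202 161 150 173 149 114 129 182 206 194 169 180 179 170 130
  87  72  78  77  88  91 114 152 197 202 152 123 126]
[419.7 184.2]
[414.3 206.3]
[385.8 175.7]
[380.3 197.8]
```

Run:
```python
from h import *
t=cv2.imread('pics/t0.png');c=cv2.resize(t[155:225,355:445],(720,560),interpolation=cv2.INTER_CUBIC)
f=np.array([.969,-.247,0]);yy=np.array([.247,.969,0])
for x,y,z in((37,11,39),(-37,11,39),(37,119,39),(-37,119,39)):
    u,v=proj('t0',np.array([499.2,-165.3,0])+x*f+y*yy+[0,0,z]);cv2.circle(c,(int((u+.5-355)*8),int((v+.5-155)*8)),4,(0,0,255),1)
cv2.imwrite('pics/c2.png',c)
```

```text
(no output)
```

View pics/c2.png

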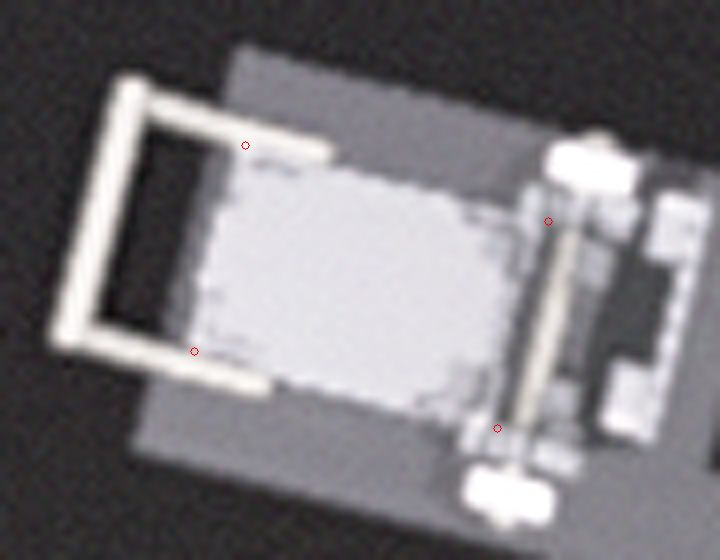

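Run:
```python
from h import *
g=cv2.cvtColor(cv2.imread('pics/w2.png'),cv2.COLOR_BGR2GRAY);print(g[178:202,323],g[178:202,285])
s=bot.get_state();M=R.from_rotvec(s['tcp_rot']).as_matrix();o=np.array(s['tcp_pos'])
for v,z in((185,202),(193,222.5),(226,225)):print((M.T@(onz('w2',323,v,z)-o)).round(1))
```

```text
[ 33  36  36  36  37  45  81 124 136 138 139 139 139 147 158 148 175 230
 240 240 240 240 240 240] [215 216 215 216 216 213 191 151 137 138 139 139 138 146 153 144 174 231
 240 241 241 241 241 241]
[-33.9   0.2  -0.8]
[-35.3 -20.3  -0.8]
[-21.7 -22.8  -0.7]
```

>>> {"name": "drive_tool", "arguments": {"motion": [[1.0,0,0.05,0,0,0],[1.5,0,0.1,0,0,0],[1.5,0,0.1,0,0,0],[1.5,0,0,0,0,0],[1.25,0,0,0,0,0],[0.8,0,0,0,0,0],[0,1,0,0,0,0],[0,2,0,0,0,0],[0,2,0,0,0,0],[0,2,0,0,0,0],[0,2,0,0,0,0],[0,2,0,0,0,0],[0,1.5,0,0,0,0],[0,1.5,0,0,0,0],[0,1,0,0,0,0],[0,0,0,0,0,0],[0,0,0,0,0,0]]}}

```text
t: 8.55
tcp_pos: [518.2, -94.3, 52.3]
tcp_rot: [-1.08, 1.392, -1.391]
force: [0.9, -0.2, -2.0]
width: 54.6
```

Run:
```python
from h import *
snap('wrist','w3');snap('scene','s3')
s=cv2.imread('pics/s3.png')[105:215,190:320];w=cv2.imread('pics/w3.png')
cv2.imwrite('pics/c3.png',np.hstack([cv2.resize(w,(480,300)),cv2.resize(s,(320,300),interpolation=cv2.INTER_CUBIC)]))
print(bot.get_state()['tcp_pos'],bot.get_state()['force'])
```

```text
[518.94728266 -94.54848502  53.09829922] [ 0.02885919  0.46605181 -0.89754495]
```

View pics/c3.png

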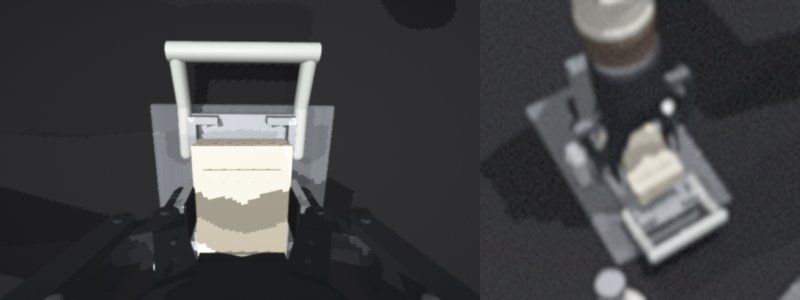

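The boat hangs over the pocket, centred laterally: walls (189..297), boat (192..293), bar centre 243.5 in the left crop. Next I'll check the lengthwise position against the handle-side walls.

Run:
```python
from h import *
w=cv2.imread('pics/w3.png');g=cv2.cvtColor(w,cv2.COLOR_BGR2GRAY)
print('col270',[(v,g[v,270]) for v in range(138,196,2)]);print('col320',[(v,g[v,320]) for v in range(138,200,2)])
print('row160',[(u,g[160,u]) for u in range(236,410,3)])
c=cv2.resize(w[130:220,230:420],(800,379),interpolation=cv2.INTER_CUBIC);cv2.imwrite('pics/c4.png',c)
```

```text
col270 [(138, np.uint8(43)), (140, np.uint8(73)), (142, np.uint8(118)), (144, np.uint8(121)), (146, np.uint8(114)), (148, np.uint8(103)), (150, np.uint8(115)), (152, np.uint8(169)), (154, np.uint8(119)), (156, np.uint8(184)), (158, np.uint8(218)), (160, np.uint8(217)), (162, np.uint8(217)), (164, np.uint8(217)), (166, np.uint8(171)), (168, np.uint8(214)), (170, np.uint8(215)), (172, np.uint8(204)), (174, np.uint8(161)), (176, np.uint8(139)), (178, np.uint8(140)), (180, np.uint8(195)), (182, np.uint8(185)), (184, np.uint8(153)), (186, np.uint8(148)), (188, np.uint8(150)), (190, np.uint8(140)), (192, np.uint8(162)), (194, np.uint8(189))]
col320 [(138, np.uint8(53)), (140, np.uint8(106)), (142, np.uint8(123)), (144, np.uint8(128)), (146, np.uint8(127)), (148, np.uint8(127)), (150, np.uint8(119)), (152, np.uint8(174)), (154, np.uint8(213)), (156, np.uint8(215)), (158, np.uint8(215)), (160, np.uint8(215)), (162, np.uint8(215)), (164, np.uint8(215)), (166, np.uint8(214)), (168, np.uint8(214)), (170, np.uint8(214)), (172, np.uint8(201)), (174, np.uint8(195)), (176, np.uint8(194)), (178, np.
[... 816 characters left out ...]
4, np.uint8(216)), (317, np.uint8(216)), (320, np.uint8(215)), (323, np.uint8(215)), (326, np.uint8(216)), (329, np.uint8(215)), (332, np.uint8(214)), (335, np.uint8(215)), (338, np.uint8(214)), (341, np.uint8(213)), (344, np.uint8(214)), (347, np.uint8(214)), (350, np.uint8(213)), (353, np.uint8(180)), (356, np.uint8(152)), (359, np.uint8(214)), (362, np.uint8(214)), (365, np.uint8(214)), (368, np.uint8(213)), (371, np.uint8(213)), (374, np.uint8(212)), (377, np.uint8(212)), (380, np.uint8(211)), (383, np.uint8(211)), (386, np.uint8(220)), (389, np.uint8(230)), (392, np.uint8(250)), (395, np.uint8(233)), (398, np.uint8(237)), (401, np.uint8(239)), (404, np.uint8(227)), (407, np.uint8(185))]
```

View pics/c4.png

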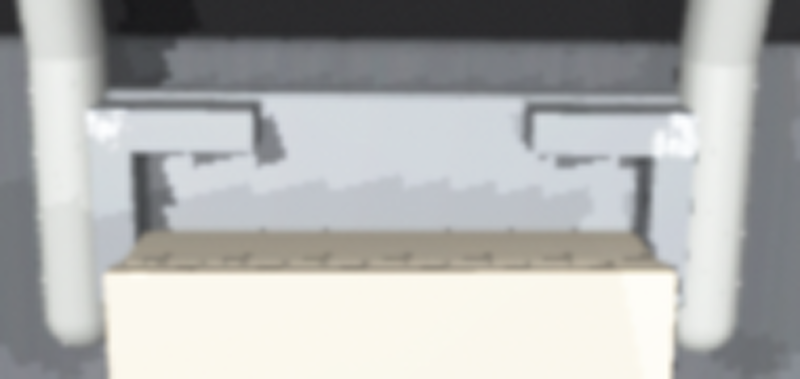

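Run:
```python
from h import *
s=bot.get_state();M=R.from_rotvec(s['tcp_rot']).as_matrix();o=np.array(s['tcp_pos'])
T=lambda u,v,z:(M.T@(onz('w3',u,v,z)-o)).round(1)
print('wall inner L,R (z39)',T(262,166.4,39),T(383.9,166.4,39),'wall outer',T(262,156.2,39))
print('rim L,R z53.7',T(265,185.1,53.7),T(382.2,185.1,53.7))
print('top edge z76',T(255,194.3,75.7),T(390.2,194.3,75.7))
a=onz('w3',262,166.4,39);b=onz('w3',383.9,166.4,39);m=(a+b)/2
print(m,m-(M.T[0]*-1)*114)
```

```text
wall inner L,R (z39) [-40.8  14.  -32.9] [-40.8  14.2  29.9] wall outer [-46.   14.  -32.6]
rim L,R z53.7 [-34.3  -0.6 -29. ] [-34.3  -0.6  26.7]
top edge z76 [-35.6 -22.6 -28.9] [-35.7 -22.6  25.8]
[527.636534   -54.68433348  39.        ] [ 499.32233763 -165.11216487   38.98154659]
```

The lateral fit is centred within 0.3 mm. Lengthwise the gap is 6.5 mm against the 4 mm wanted, so I'll shift 2.5 mm towards the bar, then lower.

>>> {"name": "drive_tool", "arguments": {"motion": [[-0.25,0,0,0,0,0],[0,0.5,0,0,0,0],[0,0.5,0,0,0,0],[0,0.4,0,0,0,0],[0,0.4,0,0,0,0],[0,0.3,0,0,0,0],[0,0.2,0,0,0,0],[0,0,0,0,0,0],[0,0,0,0,0,0]]}}

```text
t: 9.55
tcp_pos: [518.8, -92.1, 29.3]
tcp_rot: [-1.08, 1.392, -1.392]
force: [-0.4, 0.2, -1.5]
width: 54.8
```

>>> {"name": "drive_tool", "arguments": {"motion": [[0,0.1,0,0,0,0],[0,0.1,0,0,0,0],[0,0,0,0,0,0]]}}

```text
t: 9.85
tcp_pos: [519.0, -92.1, 27.5]
tcp_rot: [-1.079, 1.391, -1.392]
force: [0.2, -0.3, -0.8]
width: 54.7
```

>>> {"name": "drive_tool", "arguments": {"motion": [[0,0,0,0,0,0],[0,0,0,0,0,0],[0,0,0,0,0,0],[0,0,0,0,0,0],[0,0,0,0,0,0]], "hand": 78}}

```text
t: 10.35
tcp_pos: [518.8, -92.1, 27.4]
tcp_rot: [-1.08, 1.392, -1.392]
force: [-0.2, 0.2, -0.5]
width: 66.3
```

>>> {"name": "drive_tool", "arguments": {"motion": [[0,-0.5,0,0,0,0],[0,-0.5,0,0,0,0],[0,-1,0,0,0,0],[0,-2,0,0,0,0],[0,-2,0,0,0,0],[0,-2.5,0,0,0,0],[-1.5,-2.5,0,0,0,0],[-2.5,-2.5,0,0,0,0],[-2.5,-2,0,0,0,0],[-2.5,-1,0,0,0,0],[0,0,0,0,0,0],[0,0,0,0,0,0]]}}

```text
t: 11.55
tcp_pos: [541.2, -4.6, 193.0]
tcp_rot: [-1.08, 1.39, -1.392]
force: [0.7, -0.4, 0.4]
width: 66.5
```

Run:
```python
from h import *
snap('wrist','w4');s=bot.get_state();M=R.from_rotvec(s['tcp_rot']).as_matrix();o=np.array(s['tcp_pos']);print(o,s['width'],M.round(3))
g=cv2.cvtColor(cv2.imread('pics/w4.png'),cv2.COLOR_BGR2GRAY)
# predicted bar
print(proj('w4',np.array([499.3,-165,46])+160*-M[:,0]))
```

```text
[540.66882084  -5.18060164 192.33470335] 66.43384091330424 [[-0.248 -0.     0.969]
 [-0.969 -0.    -0.248]
 [ 0.001 -1.    -0.   ]]
(np.float64(322.7173912331393), np.float64(190.28207861065866))
```

View pics/w4.png

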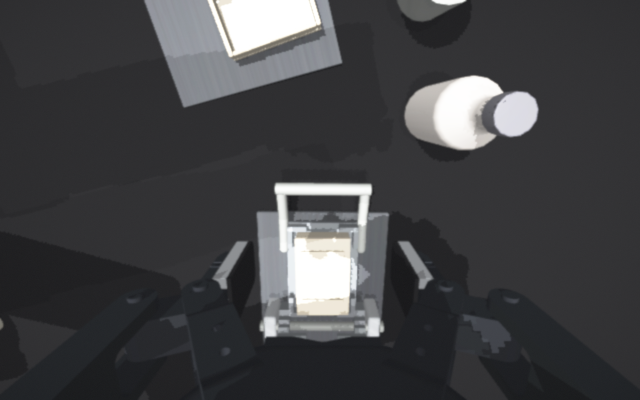

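The boat lies flat between the corner walls at (323,270). The bar is at (323,189) and the hinge rod at (322,326). I'll compute the arc from these.

Run:
```python
from h import *
s=bot.get_state();M=R.from_rotvec(s['tcp_rot']).as_matrix();o=np.array(s['tcp_pos'])
g=cv2.cvtColor(cv2.imread('pics/w4.png'),cv2.COLOR_BGR2GRAY)
bar=np.mean([np.where(g[178:200,c]>110)[0][[0,-1]].mean()+178 for c in(295,310,335,350)])
us=np.where(g[int(bar),250:400]>120)[0][[0,-1]]+250
T=lambda u,v,z:(M.T@(onz('w4',u,v,z)-o)).round(1)
print(bar,us,'bar mid',onz('w4',us.mean(),bar,42),T(us.mean(),bar,42),'ends',T(us[0],bar,42),T(us[1],bar,42))
print('hinge rod',[int(x) for x in g[312:342,323]]);print(T(322,326,42))
print('boat cols',T(296,262,50),T(351,262,50));print([int(x) for x in g[250,285:362]]);print([int(x) for x in g[225:320:2,323]])
# bar triangulation from w2,w4,w3 for height
print(tri(('w4',us.mean(),bar),('w2',326,170.2),('t0',368,181.7),('s0',276.5,190.3)))
```

```text
188.75 [274 371] bar mid [538.96882002  -9.40139825  42.        ] [  4.4 150.3  -0.5] ends [  4.5 150.4 -48.5] [  4.4 150.3  47.4]
hinge rod [232, 231, 220, 155, 102, 90, 90, 90, 92, 98, 112, 126, 140, 156, 171, 176, 167, 155, 134, 109, 101, 100, 101, 100, 100, 100, 100, 99, 94, 75]
[164.2 150.4  -0.9]
boat cols [ 80.3 142.4 -27.8] [ 80.2 142.4  28.9]
[244, 230, 213, 223, 237, 240, 240, 240, 241, 248, 254, 255, 255, 255, 255, 255, 255, 254, 253, 248, 252, 253, 252, 249, 234, 221, 207, 203, 209, 220, 220, 223, 225, 221, 211, 207, 213, 222, 222, 225, 223, 212, 207, 207, 211, 218, 222, 227, 224, 212, 206, 207, 210, 216, 220, 226, 223, 219, 226, 232, 235, 236, 236, 235, 227, 199, 176, 172, 172, 172, 170, 165, 162, 177, 191, 199, 201]
[154, 148, 119, 121, 131, 132, 144, 225, 236, 236, 237, 237, 234, 201, 235, 235, 246, 255, 255, 255, 255, 255, 255, 255, 255, 255, 255, 255, 255, 255, 255, 255, 255, 255, 255, 255, 255, 241, 244, 233, 232, 232, 232, 233, 231, 155, 90, 90]
(array([537.93612973,  -8.58819064,  43.68810874]), [np.float64(1.2080091482678084), np.float64(1.61022401179449), np.float64(2.255213439912564), np.float64(4.817477211143621)])
```

>>> {"name": "drive_tool", "arguments": {"motion": [[0.44,0,-0.05,0,0,0],[0,0,0,0,-8.18,0],[0,0,0,0,-8.18,0],[0,0,0,0,-8.18,0],[0,0,0,0,-8.18,0],[0,0,0,0,-8.18,0],[0,0,0,0,-8.18,0],[0,0,0,0,-8.18,0],[0,0,0,0,-8.18,0],[0,0,0,0,-8.18,0],[0,0,0,0,-8.18,0],[0,0,0,0,-8.18,0],[0,2,0,0,0,0],[0,2,0,0,0,0],[0,2,0,0,0,0],[0,2,0,0,0,0],[0,2,0,0,0,0],[0,0,0,0,0,0],[0,0,0,0,0,0]], "hand": 40}}

```text
t: 13.5
tcp_pos: [538.8, -9.9, 92.0]
tcp_rot: [-1.562, 0.2, -0.197]
force: [0.2, 0.3, 0.4]
width: 34.2
```

Run:
```python
from h import *
snap('wrist','w5');s=bot.get_state();M=R.from_rotvec(s['tcp_rot']).as_matrix();o=np.array(s['tcp_pos']);print(o,s['width'],s['qpos'].round(2));print(M.round(3))
g=cv2.cvtColor(cv2.imread('pics/w5.png'),cv2.COLOR_BGR2GRAY)
u,v=proj('w5',[539,-9.4,42]);print(u,v)
for r in(int(v)-25,int(v)-10,int(v)):
  w=g[r,int(u)-40:int(u)+40];x=np.where(w>140)[0]+int(u)-40;print(r,x[[0,-1]] if len(x) else None,[int(i) for i in w[20:60]])
```

```text
[539.71335921  -9.76515806  92.86151908] 34.265581349315504 [-0.02  0.42 -0.12  1.03 -0.    0.23]
[[ 0.968  0.     0.25 ]
 [-0.25  -0.     0.968]
 [ 0.    -1.    -0.   ]]
324.9350562507273 220.87525169356854
195 [318 332] [27, 22, 21, 20, 21, 22, 22, 23, 23, 22, 25, 59, 104, 131, 151, 163, 168, 167, 172, 176, 179, 182, 183, 183, 181, 177, 168, 156, 142, 115, 66, 33, 30, 30, 30, 28, 29, 30, 30, 30]
210 [319 332] [22, 16, 16, 18, 17, 18, 17, 17, 19, 18, 24, 52, 89, 114, 131, 143, 154, 166, 173, 176, 179, 182, 182, 182, 181, 176, 166, 154, 141, 119, 68, 33, 30, 29, 30, 29, 30, 29, 30, 29]
220 [319 331] [23, 19, 18, 21, 21, 22, 22, 22, 22, 19, 26, 53, 90, 115, 131, 144, 154, 164, 172, 176, 179, 181, 183, 182, 181, 175, 165, 151, 131, 94, 50, 30, 29, 30, 29, 30, 30, 30, 30, 30]
```

>>> {"name": "drive_tool", "arguments": {"motion": [[0,1.5,0,0,0,0],[0,1.5,0,0,0,0],[0,1.5,0,0,0,0],[0,1.5,0,0,0,0],[0,1.0,0,0,0,0],[0,0,0,0,0,0],[0,0,0,0,0,0]]}}

```text
t: 14.25
tcp_pos: [540.2, -9.1, 23.1]
tcp_rot: [-1.562, 0.197, -0.198]
force: [0.7, 0.2, -0.3]
width: 34.4
```

>>> {"name": "drive_tool", "arguments": {"motion": [[0,0,0,0,0,0],[0,0,0,0,0,0],[0,0,0,0,0,0],[0,0,0,0,0,0],[0,0,0,0,0,0],[0,0,0,0,0,0]], "hand": 0}}

```text
t: 14.85
tcp_pos: [540.4, -9.0, 23.4]
tcp_rot: [-1.562, 0.196, -0.199]
force: [-1.0, 0.1, 6.7]
width: 9.9
```

Run:
```python
import numpy as np
t=np.radians(np.arange(0,181,3));z=np.round(16*np.cos(t),2);y=np.round(-16*np.sin(t),2)
R=[[0,round(float(b),2),round(float(a),2),0,0,0] for a,b in zip(np.diff(z),np.diff(y))]
for i in(0,20,40):print(R[i:i+20])
```

```text
[[0, -0.84, -0.02, 0, 0, 0], [0, -0.83, -0.07, 0, 0, 0], [0, -0.83, -0.11, 0, 0, 0], [0, -0.83, -0.15, 0, 0, 0], [0, -0.81, -0.2, 0, 0, 0], [0, -0.8, -0.23, 0, 0, 0], [0, -0.79, -0.28, 0, 0, 0], [0, -0.78, -0.32, 0, 0, 0], [0, -0.75, -0.36, 0, 0, 0], [0, -0.74, -0.4, 0, 0, 0], [0, -0.71, -0.44, 0, 0, 0], [0, -0.69, -0.48, 0, 0, 0], [0, -0.67, -0.51, 0, 0, 0], [0, -0.64, -0.54, 0, 0, 0], [0, -0.6, -0.58, 0, 0, 0], [0, -0.58, -0.6, 0, 0, 0], [0, -0.54, -0.64, 0, 0, 0], [0, -0.51, -0.67, 0, 0, 0], [0, -0.48, -0.69, 0, 0, 0], [0, -0.44, -0.71, 0, 0, 0]]
[[0, -0.4, -0.74, 0, 0, 0], [0, -0.36, -0.75, 0, 0, 0], [0, -0.32, -0.78, 0, 0, 0], [0, -0.28, -0.79, 0, 0, 0], [0, -0.23, -0.8, 0, 0, 0], [0, -0.2, -0.81, 0, 0, 0], [0, -0.15, -0.83, 0, 0, 0], [0, -0.11, -0.83, 0, 0, 0], [0, -0.07, -0.83, 0, 0, 0], [0, -0.02, -0.84, 0, 0, 0], [0, 0.02, -0.84, 0, 0, 0], [0, 0.07, -0.83, 0, 0, 0], [0, 0.11, -0.83, 0, 0, 0], [0, 0.15, -0.83, 0, 0, 0], [0, 0.2, -0.81, 0, 0, 0], [0, 0.23, -0.8, 0, 0, 0], [0, 0.28, -0.79, 0, 0, 0], [0, 0.32, -0.78, 0, 0, 0], [0, 0.36, -0.75, 0, 0, 0], [0, 0.4, -0.74, 0, 0, 0]]
[[0, 0.44, -0.71, 0, 0, 0], [0, 0.48, -0.69, 0, 0, 0], [0, 0.51, -0.67, 0, 0, 0], [0, 0.54, -0.64, 0, 0, 0], [0, 0.58, -0.6, 0, 0, 0], [0, 0.6, -0.58, 0, 0, 0], [0, 0.64, -0.54, 0, 0, 0], [0, 0.67, -0.51, 0, 0, 0], [0, 0.69, -0.48, 0, 0, 0], [0, 0.71, -0.44, 0, 0, 0], [0, 0.74, -0.4, 0, 0, 0], [0, 0.75, -0.36, 0, 0, 0], [0, 0.78, -0.32, 0, 0, 0], [0, 0.79, -0.28, 0, 0, 0], [0, 0.8, -0.23, 0, 0, 0], [0, 0.81, -0.2, 0, 0, 0], [0, 0.83, -0.15, 0, 0, 0], [0, 0.83, -0.11, 0, 0, 0], [0, 0.83, -0.07, 0, 0, 0], [0, 0.84, -0.02, 0, 0, 0]]
```

>>> {"name": "drive_tool", "arguments": {"motion": [[0,-0.84,-0.02,0,0,0],[0,-0.83,-0.07,0,0,0],[0,-0.83,-0.11,0,0,0],[0,-0.83,-0.15,0,0,0],[0,-0.81,-0.2,0,0,0],[0,-0.8,-0.23,0,0,0],[0,-0.79,-0.28,0,0,0],[0,-0.78,-0.32,0,0,0],[0,-0.75,-0.36,0,0,0],[0,-0.74,-0.4,0,0,0]]}}

```text
t: 15.85
tcp_pos: [535.2, -28.4, 103.7]
tcp_rot: [-1.558, 0.195, -0.198]
force: [5.3, 4.1, -0.6]
width: 10.1
```

>>> {"name": "drive_tool", "arguments": {"motion": [[0,-0.71,-0.44,0,0,0],[0,-0.69,-0.48,0,0,0],[0,-0.67,-0.51,0,0,0],[0,-0.64,-0.54,0,0,0],[0,-0.6,-0.58,0,0,0],[0,-0.58,-0.6,0,0,0],[0,-0.54,-0.64,0,0,0],[0,-0.51,-0.67,0,0,0],[0,-0.48,-0.69,0,0,0],[0,-0.44,-0.71,0,0,0]]}}

```text
t: 16.85
tcp_pos: [521.1, -82.1, 164.7]
tcp_rot: [-1.552, 0.191, -0.198]
force: [0.4, 13.4, 14.3]
width: 9.5
```

>>> {"name": "drive_tool", "arguments": {"motion": [[0,-0.4,-0.74,0,0,0],[0,-0.36,-0.75,0,0,0],[0,-0.32,-0.78,0,0,0],[0,-0.28,-0.79,0,0,0],[0,-0.23,-0.8,0,0,0],[0,-0.2,-0.81,0,0,0],[0,-0.15,-0.83,0,0,0],[0,-0.11,-0.83,0,0,0],[0,-0.07,-0.83,0,0,0],[0,-0.02,-0.84,0,0,0]]}}

```text
t: 17.85
tcp_pos: [499.7, -162.8, 186.0]
tcp_rot: [-1.559, 0.194, -0.199]
force: [-1.3, 6.2, 13.3]
width: 9.4
```

>>> {"name": "drive_tool", "arguments": {"motion": [[0,0.02,-0.84,0,0,0],[0,0.07,-0.83,0,0,0],[0,0.11,-0.83,0,0,0],[0,0.15,-0.83,0,0,0],[0,0.2,-0.81,0,0,0],[0,0.23,-0.8,0,0,0],[0,0.28,-0.79,0,0,0],[0,0.32,-0.78,0,0,0],[0,0.36,-0.75,0,0,0],[0,0.4,-0.74,0,0,0]]}}

```text
t: 18.85
tcp_pos: [478.6, -241.8, 161.2]
tcp_rot: [-1.562, 0.199, -0.196]
force: [-1.1, 1.8, 7.1]
width: 9.8
```

>>> {"name": "drive_tool", "arguments": {"motion": [[0,0.44,-0.71,0,0,0],[0,0.48,-0.69,0,0,0],[0,0.51,-0.67,0,0,0],[0,0.54,-0.64,0,0,0],[0,0.58,-0.6,0,0,0],[0,0.6,-0.58,0,0,0],[0,0.64,-0.54,0,0,0],[0,0.67,-0.51,0,0,0],[0,0.69,-0.48,0,0,0],[0,0.71,-0.44,0,0,0]]}}

```text
t: 19.85
tcp_pos: [464.1, -298.0, 100.8]
tcp_rot: [-1.56, 0.2, -0.196]
force: [-3.9, 3.0, -0.6]
width: 9.7
```

>>> {"name": "drive_tool", "arguments": {"motion": [[0,0.74,-0.4,0,0,0],[0,0.75,-0.36,0,0,0],[0,0.78,-0.32,0,0,0],[0,0.79,-0.28,0,0,0],[0,0.8,-0.23,0,0,0],[0,0.81,-0.2,0,0,0],[0,0.83,-0.15,0,0,0]]}}

```text
t: 20.55
tcp_pos: [459.4, -316.8, 46.1]
tcp_rot: [-1.561, 0.199, -0.196]
force: [-4.5, 2.0, 3.4]
width: 9.5
```

>>> {"name": "drive_tool", "arguments": {"motion": [[0,0.83,-0.11,0,0,0],[0,0.83,-0.07,0,0,0],[0,0.7,-0.02,0,0,0],[0,0,0,0,0,0],[0,0,0,0,0,0],[0,0,0,0,0,0]]}}

```text
t: 21.15
tcp_pos: [459.5, -318.7, 23.2]
tcp_rot: [-1.562, 0.198, -0.196]
force: [-4.6, 3.5, 1.8]
width: 9.7
```

>>> {"name": "drive_tool", "arguments": {"motion": [[0,0.15,0,0,0,0],[0,0.1,0,0,0,0],[0,0,0,0,0,0],[0,0,0,0,0,0],[0,0,0,0,0,0],[0,0,0,0,0,0],[0,0,0,0,0,0],[0,0,0,0,0,0],[0,0,0,0,0,0],[0,0,0,0,0,0]]}}

```text
t: 22.15
tcp_pos: [459.6, -318.7, 23.0]
tcp_rot: [-1.562, 0.197, -0.197]
force: [-8.1, 5.8, 16.1]
width: 9.8
```

Run:
```python
from h import *
snap('wrist','w6');snap('scene','s6');snap('top','t6')
s=cv2.imread('pics/s6.png')[95:215,180:340];w=cv2.imread('pics/w6.png')
cv2.imwrite('pics/c6.png',np.hstack([cv2.resize(w,(400,300)),cv2.resize(s,(400,300),interpolation=cv2.INTER_CUBIC)]))
print(bot.get_state()['tcp_pos'],bot.get_state()['force'])
```

```text
[ 459.56883172 -318.72539028   22.94950809] [-8.40111627  6.27600091 15.33127103]
```

View pics/c6.png

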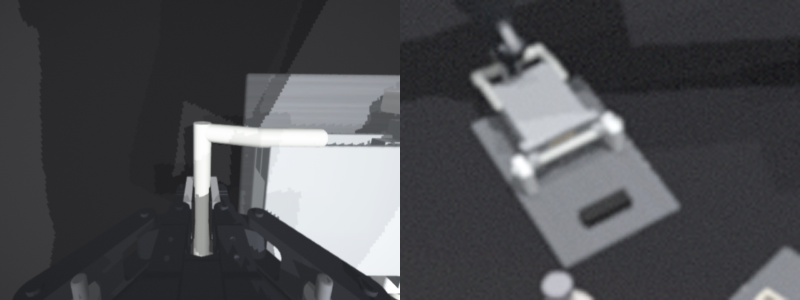

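The load leaf is closed on its stop: TCP z 23.0, same as at angle 0, with 16 N reaction and the scene view showing it flat over the catching side. Now I'll swing it back.

>>> {"name": "drive_tool", "arguments": {"motion": [[0,-0.12,0,0,0,0],[0,-0.84,0.02,0,0,0],[0,-0.83,0.07,0,0,0],[0,-0.83,0.11,0,0,0],[0,-0.83,0.15,0,0,0],[0,-0.81,0.2,0,0,0],[0,-0.8,0.23,0,0,0],[0,-0.79,0.28,0,0,0],[0,-0.78,0.32,0,0,0],[0,-0.75,0.36,0,0,0],[0,-0.74,0.4,0,0,0]]}}

```text
t: 23.4
tcp_pos: [464.8, -299.2, 103.5]
tcp_rot: [-1.565, 0.198, -0.198]
force: [-5.3, -3.1, -3.6]
width: 9.5
```

Run:
```python
from h import *
snap('top','t7');snap('scene','s7')
s=cv2.imread('pics/s7.png')[80:215,170:330];w=cv2.imread('pics/t7.png')[140:260,350:510]
cv2.imwrite('pics/c7.png',np.hstack([cv2.resize(w,(400,300),interpolation=cv2.INTER_CUBIC),cv2.resize(s,(400,338),interpolation=cv2.INTER_CUBIC)[:300]]))
s=bot.get_state();print(s['tcp_pos'],s['force'])
g=cv2.imread('pics/t7.png');c=np.array([499.3,-165,0])
for a in(-30,-65,-100):
    u,v=proj('t7',c+a*np.array([.248,.969,0])+[0,0,32]);print(u,v,g[int(v),int(u)])
```

```text
[ 465.06550806 -298.83758737  104.4283346 ] [-7.42239022 -2.67436866  1.41952829]
433.438284614659 198.78076575825347 [167 160 165]
445.6675028025105 201.87286554864642 [167 158 161]
457.9099000131077 204.96829759240538 [170 161 166]
```

>>> {"name": "drive_tool", "arguments": {"motion": [[0,-0.71,0.44,0,0,0],[0,-0.69,0.48,0,0,0],[0,-0.67,0.51,0,0,0],[0,-0.64,0.54,0,0,0],[0,-0.6,0.58,0,0,0],[0,-0.58,0.6,0,0,0],[0,-0.54,0.64,0,0,0],[0,-0.51,0.67,0,0,0],[0,-0.48,0.69,0,0,0],[0,-0.44,0.71,0,0,0],[0,-0.4,0.74,0,0,0],[0,-0.36,0.75,0,0,0],[0,-0.32,0.78,0,0,0],[0,-0.28,0.79,0,0,0],[0,-0.23,0.8,0,0,0],[0,-0.2,0.81,0,0,0],[0,-0.15,0.83,0,0,0],[0,-0.11,0.83,0,0,0],[0,-0.07,0.83,0,0,0],[0,-0.02,0.84,0,0,0]]}}

```text
t: 25.5
tcp_pos: [501.5, -164.4, 186.3]
tcp_rot: [-1.563, 0.193, -0.203]
force: [-5.1, -0.5, 7.6]
width: 9.6
```

>>> {"name": "drive_tool", "arguments": {"motion": [[0,0.02,0.84,0,0,0],[0,0.07,0.83,0,0,0],[0,0.11,0.83,0,0,0],[0,0.15,0.83,0,0,0],[0,0.2,0.81,0,0,0],[0,0.23,0.8,0,0,0],[0,0.28,0.79,0,0,0],[0,0.32,0.78,0,0,0],[0,0.36,0.75,0,0,0],[0,0.4,0.74,0,0,0],[0,0.44,0.71,0,0,0],[0,0.48,0.69,0,0,0],[0,0.51,0.67,0,0,0],[0,0.54,0.64,0,0,0],[0,0.58,0.6,0,0,0],[0,0.6,0.58,0,0,0],[0,0.64,0.54,0,0,0],[0,0.67,0.51,0,0,0],[0,0.69,0.48,0,0,0],[0,0.71,0.44,0,0,0]]}}

```text
t: 27.5
tcp_pos: [536.8, -30.1, 102.6]
tcp_rot: [-1.563, 0.194, -0.202]
force: [6.0, -4.4, 1.3]
width: 9.6
```

>>> {"name": "drive_tool", "arguments": {"motion": [[0,0.74,0.4,0,0,0],[0,0.75,0.36,0,0,0],[0,0.78,0.32,0,0,0],[0,0.79,0.28,0,0,0],[0,0.8,0.23,0,0,0],[0,0.81,0.2,0,0,0],[0,0.83,0.15,0,0,0],[0,0.83,0.11,0,0,0],[0,0.6,0.07,0,0,0],[0,0.5,0.02,0,0,0],[0,0,0,0,0,0],[0,0,0,0,0,0],[0,0,0,0,0,0]]}}

```text
t: 28.8
tcp_pos: [541.0, -9.3, 27.9]
tcp_rot: [-1.563, 0.195, -0.199]
force: [5.6, -3.5, 0.0]
width: 9.8
```

>>> {"name": "drive_tool", "arguments": {"motion": [[0,0.3,0,0,0,0],[0,0.2,0,0,0,0],[0,0.1,0,0,0,0],[0,0,0,0,0,0],[0,0,0,0,0,0],[0,0,0,0,0,0]]}}

```text
t: 29.4
tcp_pos: [541.2, -9.3, 23.5]
tcp_rot: [-1.563, 0.195, -0.2]
force: [0.9, -2.1, 10.0]
width: 9.6
```

Back on its stop (z 23.5, 10 N). I'll release, back straight off and look.

>>> {"name": "drive_tool", "arguments": {"motion": [[0,0,0,0,0,0],[0,0,0,0,0,0],[0,0,0,0,0,0],[0,0,0,0,0,0],[0,0,0,0,0,0]], "hand": 40}}

```text
t: 29.9
tcp_pos: [539.0, -8.8, 21.6]
tcp_rot: [-1.562, 0.198, -0.196]
force: [-0.3, 0.3, -0.1]
width: 33.9
```

>>> {"name": "drive_tool", "arguments": {"motion": [[0,-1,0,0,0,0],[0,-2,0,0,0,0],[0,-2,0,0,0,0],[0,-2,0,0,0,0],[0,-2,0,0,0,0],[0,-2.5,0,0,0,0],[0,-3,0,0,0,0],[0,-3,0,0,0,0],[0,-3,1,0,0,0],[0,-3,3,0,0,0],[0,0,3,0,0,0],[0,0,3,0,0,0],[0,0,3,0,0,0],[0,0,0,0,0,0],[0,0,0,0,0,0]]}}

```text
t: 31.4
tcp_pos: [571.6, 117.3, 257.4]
tcp_rot: [-1.562, 0.196, -0.196]
force: [-0.5, 0.6, -0.1]
width: 34.2
```

Run:
```python
from h import *
snap('top','t8');snap('scene','s8');st=bot.get_state();print(st['t'],st['tcp_pos'],st['force'],st['width'])
s=cv2.imread('pics/s8.png');w=cv2.imread('pics/t8.png')
a=np.hstack([cv2.resize(w[150:245,350:477],(400,300),interpolation=cv2.INTER_CUBIC),cv2.resize(s[100:212,180:329],(400,300),interpolation=cv2.INTER_CUBIC)])
b=np.hstack([cv2.resize(w[100:260,180:400],(400,291)),cv2.resize(s[100:310,170:450],(400,291))])
cv2.imwrite('pics/c8.png',np.vstack([a,b]))
for u,v in((223,198),(306,186)):
  for f in('t0','t8'):rect(f,u,v,200,24)
for a in(65,-65):print(proj('t8',np.array([499.3,-165,0])+a*np.array([.248,.969,0])+[0,0,50]))
d=np.abs(cv2.imread('pics/t0.png').astype(int)-w).max(2)>60;print('diff top bottle/beaker',d[110:155,290:370].sum())
```

```text
31.5 [571.6001032  116.12300637 257.43059361] [ 0.68599525 -0.5546106  -0.224164  ] 33.98769761776879
[223.1 198.3] [494.5 396.1  24. ] [(np.float64(91.4), np.float64(5.8)), (np.float64(57.1), np.float64(-84.9)), (np.float64(91.4), np.float64(-174.4)), (np.float64(56.9), np.float64(95.1))]
[223.4 197.9] [495.6 395.   24. ] [(np.float64(87.7), np.float64(6.0)), (np.float64(53.5), np.float64(-84.7)), (np.float64(87.7), np.float64(-174.1)), (np.float64(53.3), np.float64(95.4))]
[305.5 186.2] [528.3 163.2  24. ] [(np.float64(91.2), np.float64(3.9)), (np.float64(57.5), np.float64(-86.3)), (np.float64(91.2), np.float64(-176.2)), (np.float64(57.3), np.float64(93.7))]
[343.9 235.7] [397.8  57.3  24. ] [(np.float64(995.3), np.float64(11.8)), (np.float64(311.3), np.float64(-78.4)), (np.float64(995.6), np.float64(-168.8)), (np.float64(300.2), np.float64(101.6))]
(np.float64(401.64793306146726), np.float64(189.99637601156604))
(np.float64(447.821845168637), np.float64(201.66971084860168))
diff top bottle/beaker 2965
```

View pics/c8.png

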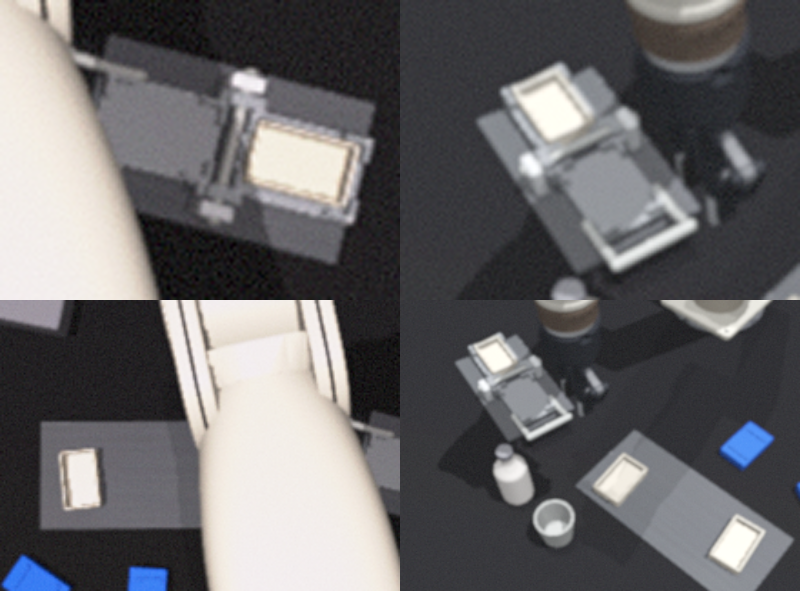

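The boat lies mouth-up (rim and cavity visible) in the flat catching leaf, the loading leaf is flat and empty, and the bottle, beaker and other boats look undisturbed. I'm handing it in.

```bash
python3 -c "
from workcell import bot
print(bot.job_done())"
```

```text
the job is handed in; nothing more can be done
None
```

The job is done and handed in at about 31.5 s, under the 72 s limit. I laid the upside-down boat (the middle one) in the loading pocket and let go. I then swung the leaf by its bar until it stopped fully closed, brought it back down flat, and released it.

**Final checks:**
- **Boat and fixture:** the last top and scene pictures show the boat mouth-up in the flat catching leaf's pocket. The loading leaf is empty and flat.
- **Leaf stops:** with the bar gripped, the tool stood at 23.0 mm with 16 N at full close and 23.5 mm with 10 N when flat again. It was 23.4 mm when I first gripped the bar.
- **Robot clear:** the gripper was 257 mm above the bench and touching nothing. The highest force in any step's readout was about 20 N.
- **Other items:** the left-hand boat measured within about 1.5 mm of its first position.

**Checks that could not be made or disagreed:** in the last top view the arm hid the right-hand boat, bottle and beaker. The numeric checks on those three are therefore meaningless, and I judged them unmoved by eye from the scene view only. Before placing, the boat's lengthwise position in the hand was about 3 mm off my first estimate. I corrected that from a close wrist view.

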